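# Hold the pointed pane up to the viewing light

### The arm

A 6-joint arm with a two-finger parallel gripper is mounted at the origin on the work surface. World frame = base frame: x ahead of the robot, y to its left, z up, the work surface at z = 0. Lengths are in m, angles in degrees, forces in N, time in s.
With the tool pointing down it reaches from about 0.4 to 0.825 m from the base axis. Payload 7 kg.
Tool frame: the origin (TCP) lies midway between the tips of the shut fingers; the grasp point (between the pads) lies 19 mm behind it; z points along the fingers, y is the line along which they close (so a half turn about z gives the same grasp; the last joint's range is limited). The gripper opens to 88 mm and grips with 3 to 60 N. Pads are 19 mm wide; open, the fingers measure 130 mm over their backs; the gripper's body (78 mm by 193 mm) begins 47 mm behind the grasp point.
Start: joints at [-51.102, 20.546, 0.682, 0, -70.136, -16.507], TCP at [0.257, -0.624, 0.227] pointing down, gripper open.
Joint ranges: [-176.03, 176.03], [-82.01, 121.73], [-58.28, 71.71], [-173.87, 95.51], [-174.79, -0.11], [-173.66, 173.66]. Speed limits (degrees/s): [136.94, 136.94, 172.46, 180, 180, 180].

### API

Orientations are given as [roll, pitch, yaw] about the fixed x, y, z axes, in that order (R = Rz(yaw) Ry(pitch) Rx(roll)).
In Python, from plant import ctrl, viewer, close_job gives the robot as it stands. The module is installed in compiled form; this text tells all that it offers.
- The arm moves only by the tool step_arm, never from a script. Its argument "moves" is a list that holds one entry, the list of rows, each a list of 5 numbers: the shift along the world's x, y, z in cm, then the turn about the world's z in rad, then the finger opening in cm, from 0 to 8.76. In form: [[[tx, ty, tz, twist, grip], ...]]. A call has 1 to 10 rows; each row shifts and turns the commanded pose from where the row before left it; what a row does not reach is not made up. A row lasts 1/10 s, in which the tool goes at most 50 mm and 8.59 degrees, less where a joint would pass 70% of its speed; a pose out of reach is approached as far as the arm can. A call with a gripper value outside its range is refused whole. The fingers move at their own pace and stop on an object; the grip force is fixed at half the most. Time passes only in rows, so rows that do not move let the fingers close. It gives the time, the measured TCP pose, the force, the opening and the grip force at its end, in the units of the state.
- ctrl.get_obs(): the state, without advancing time (a new reading comes with each control period).
- viewer.snapshot(name): name is "scene" or "top" or "wrist"; returns (picture, depth): 400x640x3 uint8, blue, green, red; 400x640 float32, m along the optical axis (not along the pixel's ray), 0 where there is no reading.
- viewer.camera_info(name): a dict with "camera_matrix" (3x3 intrinsics, pixels), "eye" and "orientation" of the camera in the world. Camera axes: x right, y down, z forward; pixel columns grow to the right and rows downward; lengths in m; the calibration is good to about 2 mm. A picture is of the moment at which its call begins: read the wrist's pose just before it. camera_info takes no time and is no camera call; for the wrist camera it gives the pose at the moment of the call.
- close_job(): hands the job in; it is judged then, once.
The state is a dict: "clock": time; "joint_pos": joint angles; "qvel": joint speeds; "tau": joint torques, N m; "tool_pos": TCP position; "orientation": TCP orientation; "force": force on the tool from outside, world axes, zero at the start; "moment": the same for the moment, N m; "opening": finger opening in m; "gripper_force": force on a finger pad.
Only numpy, scipy, OpenCV 4.12 (cv2) and the standard library are available. Lean on these libraries where they do the work, as an engineer would, in place of code of your own. Each camera call takes 0.05 s, during which the arm holds its last target. There are 200 camera calls.

### The job

First slide the viewing light along its rail to the far end stop, away from the robot. Then take the pointed (gable-topped) pane out of the rack, leaving the other two panes standing there, and hold it up point upwards in the air 12 cm in front of the bright face of the light, centred on that face and parallel to it. Finish while still holding it there, still and clear of everything, so that a colleague can look for flaws.

Things in the scene. Friction and masses are not known exactly. Their poses are not given: they have to be found in the camera images.
- lamp (a joint): position of the viewing light on its rail, m: 0 at the near end, 0.12 against the far end stop; it starts between 0 and 0.04. It slides horizontally along the -y axis of lamp_face (roughly away from the robot), with about 3 N of friction and some drag, and stays where it is left.
- lamp_grip (a point): centre of the black upright grip tab on the top edge of the light panel: 12 mm thick (its x axis), 40 mm long along the rail (its y axis), standing 32 mm above the panel's top edge, so its top is 17 mm beyond this point along its z axis. Same axes as lamp_face, so it leans back 0.35 rad with the panel.
- lamp_face (a point): centre of the bright white face of the viewing light, a grey flat panel 120 mm wide (y axis), 100 mm tall (z axis) and 16 mm thick, on a post above a low black carriage on a two-rod rail 270 mm long; the centre is 170 mm above the table. The face looks along this frame's -x axis, roughly towards the robot's right; the panel leans back so that the face looks 0.35 rad upwards; z points up along the panel.
- view (a point): the viewing place: the point in the air 120 mm straight out from lamp_face (along -x of the panel), with the same axes; it travels with the light.
- pointed: the pane to be shown: amber glass edged with dull grey lead, flat, 8 mm thick, outline like a gable or house: 70 mm wide, straight sides up to 60 mm, then a right-angled point to 95 mm. Origin at the middle of its bottom edge; x axis is square to its flat faces, y along its bottom edge, z up to its point. About 0.13 kg.
- pointed_c (a point): centre of the pointed pane, half-way up (47.5 mm above its bottom edge) and mid-thickness; same axes as pointed.
- square_c (a point): centre of the rectangular pane, the same glass and lead, 8 mm thick, 70 mm wide, 90 mm tall; axes likewise. Stays in the rack.
- round_c (a point): centre of the round pane, the same glass and lead, 8 mm thick, 84 mm across; axes likewise. Stays in the rack.
- rack: fixed wooden rack 60 mm (x) by 330 mm (y) and 26 mm high, origin under its centre. Three slots in one row along y, centred at y = -105, 0 and 105 mm; the panes stand in them on edge, in any order, flat faces square to the rack's x axis, sunk 16 mm (bottom edges 10 mm above the table); a slot is 10 mm wide and 74 mm long.
Things that resemble listed ones, but are neither listed nor needed, are in the scene too. What is shaped like the pointed but green or turquoise is not meant.

How it is judged:
By the outcome, as a careful person would: the job done as asked, in the order asked, and still so for the second after the job is handed in, while the arm keeps its last pose, push and grip.
It also fails if it takes over 64 s, if anything falls off the work surface, if the arm or the gripper's body presses on something with over 40 N, if the wrist force passes 120 N, or if a joint passes its speed limit or range.

## Working session

There is one attempt and no reset: what is moved stays moved. The work goes in short steps, Python scripts to look and compute and a tool call to move; the robot and the scene stay as the last step left them, time stands still between calls to the robot, and variables do not carry over. Pictures are saved under pics/ and viewed, at most 10 in all, crops included, and the job is handed in when it is done.

Besides the shell and the picture viewer there is one more tool, called after "Request:" as a command line: name --argument value ..., lists and objects as JSON in quotes. step_arm: Moves the arm, as the interface text tells. Its arguments: {"type":"object","properties":{"moves":{"type":"array","items":{"type":"array","items":{"type":"array","items":{"type":"number"}}}}},"required":["moves"]}

```bash
mkdir -p pics; python3 - <<'E'
from plant import ctrl, viewer
import cv2, numpy as np
o=ctrl.get_obs(); print({k:np.round(v,3).tolist() for k,v in o.items()})
for n in ["scene","top"]:
    p,d=viewer.snapshot(n); cv2.imwrite(f"pics/{n}0.png",p); np.save(f"{n}0.npy",d)
    i=viewer.camera_info(n); print(n,{k:np.round(v,4).tolist() for k,v in i.items()})
E
```

```text
{'clock': 0.0, 'joint_pos': [-51.101, 20.592, 0.633, -0.019, -70.136, -16.506], 'qvel': [0.014, 0.02, 0.041, -0.049, -0.056, -0.016], 'tau': [-0.004, -58.272, 29.304, 6.997, 0.007, -0.0], 'tool_pos': [0.257, -0.624, 0.226], 'orientation': [179.904, -0.01, -157.613], 'force': [0.405, 0.747, 0.626], 'moment': [-0.012, 0.044, 0.041], 'gripper_force': 0.0, 'opening': 0.088}
scene {'camera_matrix': [[361.151, 0.0, 318.8166], [0.0, 361.151, 199.4884], [0.0, 0.0, 1.0]], 'eye': [1.0339, 0.0922, 0.7408], 'orientation': [-138.5984, -0.5603, 95.3409]}
top {'camera_matrix': [[402.7422, 0.0, 319.6025], [0.0, 402.7422, 197.6395], [0.0, 0.0, 1.0]], 'eye': [0.3443, 0.0426, 0.9755], 'orientation': [-166.6588, -0.212, -93.0065]}
```

View pics/scene0.png

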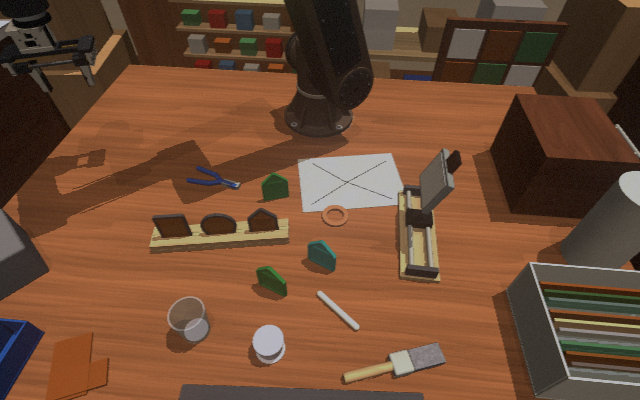

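View pics/top0.png

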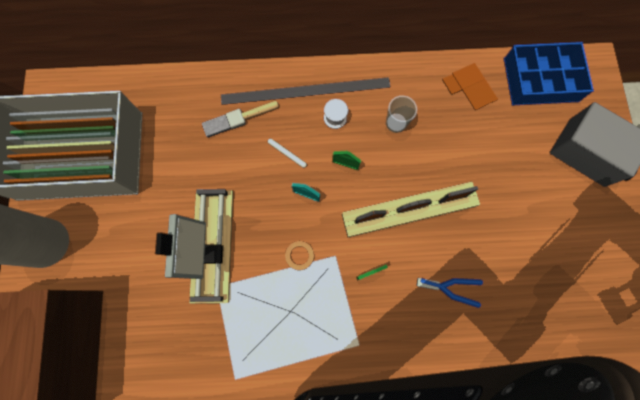

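The top view shows the lamp panel at about (187,247) with its tab at (163,243) and the rail at (212,247). The rack is at (410,210). In the scene view the panes from left to right are square (172,226), round (218,224) and pointed (263,219), so the pointed one is the rack end nearest the lamp.

```bash
cat > h.py <<'E'
import numpy as np, cv2
from scipy.spatial.transform import Rotation as R
from plant import ctrl, viewer
def cloud(n, pd=None):
    i=viewer.camera_info(n); p,d=pd if pd else viewer.snapshot(n)
    K=i["camera_matrix"]; v,u=np.mgrid[:400,:640]
    c=np.stack([(u-K[0,2])/K[0,0]*d,(v-K[1,2])/K[1,1]*d,d],-1)
    return p,d,c@R.from_euler('xyz',i["orientation"],degrees=True).as_matrix().T+i["eye"]
def plane(P):
    for _ in range(5):
        c=P.mean(0); n=np.linalg.svd(P-c,full_matrices=False)[2][2]; r=abs((P-c)@n)
        P=P[r<max(.002,2*np.median(r))]
    return n,c,P
E
python3 - <<'E'
from h import *
np.set_printoptions(precision=4,suppress=True)
for n in ["top","scene"]:
    p=cv2.imread(f"pics/{n}0.png"); p,d,X=cloud(n,(p,np.load(f"{n}0.npy")))
    hsv=cv2.cvtColor(p,cv2.COLOR_BGR2HSV); z=X[...,2]
    if n=="top":
        print("table z",np.median(z[230:250,430:450]), "panel px",p[247,187],"rackpx",p[225,372],hsv[225,352])
    boxes={"top":((180,245,340,485),(185,305,185,240),(210,285,160,212)),"scene":((205,255,145,295),(180,285,390,445),(145,215,410,465))}[n]
    def sub(b,cond):
        m=np.zeros(z.shape,bool); m[b[0]:b[1],b[2]:b[3]]=1; return m&cond&(d>0)
    for nm,b,c in (("rack",boxes[0],(abs(z-.026)<.006)),("railbase",boxes[1],(z>.004)&(z<.02)),):
        m=sub(b,c); Q=X[m]; r=cv2.minAreaRect(Q[:,:2].astype(np.float32)); print(n,nm,m.sum(),r,np.median(Q[:,2]))
    m=sub(boxes[2],(z>.11)); Q=X[m]; g=hsv[m]
    Qf=Q[g[:,2]>70]; nn,c,P=plane(Qf); nn*=np.sign(nn[2]); print(n,"panel",len(Qf),len(P),"n",nn,"tilt",np.arcsin(nn[2]),"c",c,"yaw n",np.degrees(np.arctan2(nn[1],nn[0])))
    h=np.cross([0,0,1],nn);h/=np.linalg.norm(h);w=np.cross(nn,h)
    a=P@h;b_=P@w; print(" ext h",np.percentile(a,[.5,99.5]),"w",np.percentile(b_,[.5,99.5]),"n.c",nn@c,"h",h,"w",w)
    pc=h*np.percentile(a,[.5,99.5]).mean()+w*np.percentile(b_,[.5,99.5]).mean()+nn*(nn@c); print(" centre",pc)
    T=Q[(g[:,2]<60)&(Q[:,2]>.2)]; print(" tab",len(T),T.min(0),T.max(0),np.median(T,0)) if len(T) else 0
    # panes: points above rack
    m=sub(boxes[0] if n=="top" else (200,245,145,295),(z>.04)&(z<.13)); Q=X[m]; print(" panes",len(Q),Q.min(0),Q.max(0))
E
```

```text
table z 0.0005214325615935378 panel px [ 87 102 106] rackpx [125 192 193] [ 28  91 187]
top rack 2624 ((0.532151460647583, -0.19102957844734192), (0.060545168817043304, 0.3302309215068817), 10.66722583770752) 0.02628355092778717
top railbase 2231 ((0.47563380002975464, 0.28433382511138916), (0.1245827004313469, 0.2867434024810791), 86.35345458984375) 0.011889798004204866
top panel 2102 1539 n [-0.0386 -0.933   0.3578] tilt 0.36593493118569936 c [0.4467 0.2946 0.1753] yaw n -92.36775663499317
 ext h [0.3762 0.4917] w [0.225  0.3219] n.c -0.2293473301221526 h [ 0.9991 -0.0413  0.    ] w [0.0148 0.3575 0.9338]
 centre [0.4465 0.2938 0.1733]
 tab 243 [0.4287 0.3131 0.2153] [0.4669 0.3254 0.2479] [0.4479 0.3187 0.2327]
 panes 646 [ 0.5022 -0.3289  0.0405] [ 0.5605 -0.0529  0.105 ]
scene rack 1989 ((0.5341317057609558, -0.18974614143371582), (0.06303426623344421, 0.3300088047981262), 10.828100204467773) 0.024741136100090988
scene railbase 1742 ((0.45207029581069946, 0.29092758893966675), (0.317108154296875, 0.10343184322118759), 2.000967264175415) 0.011698059447770415
scene panel 1169 887 n [-0.0333 -0.9348  0.3535] tilt 0.3613384054633793 c [0.4502 0.2949 0.1736] yaw n -92.04172413465999
 ext h [0.3809 0.4925] w [0.2233 0.3189] n.c -0.22935452504375609 h [ 0.9994 -0.0356  0.    ] w [0.0126 0.3533 0.9354]
 centre [0.4474 0.2946 0.1725]
 tab 220 [0.4317 0.3141 0.2156] [0.4709 0.3343 0.2469] [0.458  0.3225 0.2355]
 panes 1515 [ 0.5047 -0.3276  0.04  ] [ 0.5641 -0.0514  0.1036]
```

Request:
step_arm --moves '[[[2.2,3.9,1,0.114,6.2],[2.2,3.9,1,0.114,6.2],[2.2,3.9,1,0.114,6.2],[2.2,3.9,1,0.114,6.2],[2.2,3.9,1,0.114,6.2],[2.2,3.9,1,0.114,6.2],[2.2,3.9,1,0.114,6.2],[2.2,3.9,1,0.114,6.2],[2.2,3.9,1,0.114,6.2],[2.2,3.9,1,0.114,6.2]]]'

```text
clock: 1.1
tool_pos: [0.4774, -0.2322, 0.3269]
orientation: [180.0, 0.0, -92.0]
force: [0.1, -1.0, 0.1]
opening: 0.0615
gripper_force: 0.0
```

Request:
step_arm --moves '[[[0.8,4.6,0,0,6.2],[0.4,4.6,0,0,6.2],[0,4.6,0,0,6.2],[-0.5,4.6,0,0,6.2],[-0.6,4.6,0,0,6.2],[-0.6,4.6,0,0,6.2],[-0.6,4.6,0,0,6.2],[-0.6,4.6,0,0,6.2],[-0.6,4.6,0,0,6.2],[-0.6,4.6,0,0,6.2]]]'

```text
clock: 2.1
tool_pos: [0.4472, 0.2277, 0.3266]
orientation: [-180.0, 0.0, -92.3]
force: [2.1, 0.6, 0.3]
opening: 0.0621
gripper_force: 0.0
```

Request:
step_arm --moves '[[[0,4.6,0,0,6.2],[0,4.6,0,-0.003,6.2],[0,0.7,0,0,6.2],[0,0,0,0,6.2],[0,0,0,0,6.2]]]'

```text
clock: 2.6
tool_pos: [0.4479, 0.3243, 0.3263]
orientation: [180.0, -0.0, -92.5]
force: [-0.6, -0.9, -1.5]
opening: 0.0621
gripper_force: 0.0
```

Request:
step_arm --moves '[[[0,0,-4,0,6.2],[0,0.2,-3,0,6.2],[0,0,-2,0,6.2],[0,0,-0.9,0,6.2],[0,0,0,0,4.5],[0,0,0,0,3.5],[0,0,0,0,3.5],[0,0,0,0,3.5],[0,0,0,0,3.5]]]'

```text
clock: 3.5
tool_pos: [0.4488, 0.3272, 0.229]
orientation: [-179.9, 0.1, -92.4]
force: [0.9, -0.5, 5.6]
opening: 0.0392
gripper_force: 30.0
```

Request:
step_arm --moves '[[[0.5,-0.02,0.1,0,3.5],[1,-0.04,0,0,3.5],[1,-0.04,0,0,3.5],[1,-0.04,0,0,3.5],[1,-0.04,0,0,3.5],[1,-0.04,0,0,3.5],[1,-0.04,0,0,3.5],[0.5,-0.02,0,0,3.5],[0,0,0,0,3.5]]]'

```text
clock: 4.4
tool_pos: [0.5204, 0.3242, 0.2291]
orientation: [-179.9, 0.0, -92.5]
force: [3.0, -0.4, 3.0]
opening: 0.0397
gripper_force: 30.0
```

```bash
python3 - <<'E'
from h import *
np.set_printoptions(precision=4,suppress=True)
p,d=viewer.snapshot("scene"); cv2.imwrite("pics/s1.png",cv2.resize(p[120:290,360:520],None,fx=3,fy=3)); o=ctrl.get_obs(); print(o["force"],o["tool_pos"])
E
```

```text
[3.0751 0.1347 4.7109] [0.5202 0.3242 0.229 ]
```

View pics/s1.png

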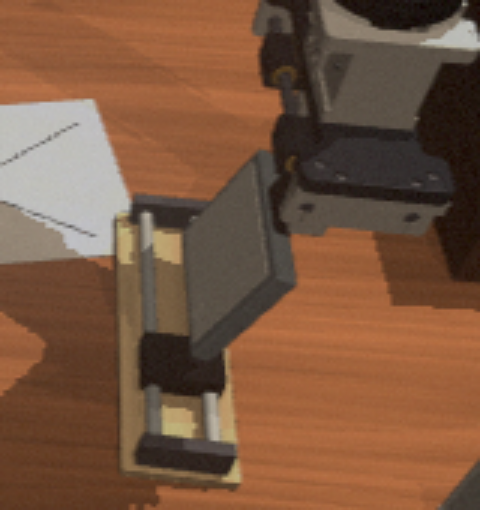

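The crop shows the carriage at about (182,362), having moved along, with a gap left to the far end block at (187,452). I'll keep pushing gently.

Request:
step_arm --moves '[[[0.5,-0.02,0,0,3.5],[0.5,-0.02,0,0,3.5],[0.5,-0.02,0,0,3.5],[0.3,-0.01,0,0,3.5],[0.2,0,0,0,3.5],[0,0,0,0,3.5]]]'

```text
clock: 5.05
tool_pos: [0.5338, 0.3236, 0.2288]
orientation: [179.6, -0.0, -92.4]
force: [-23.7, 2.2, 16.9]
opening: 0.0396
gripper_force: 30.0
```

Request:
step_arm --moves '[[[-0.3,0,0,0,3.5],[0,0,0,0,6.2],[0,0,0,0,6.2],[0,0,0,0,6.2],[0,0,0,0,6.2],[0,0,1,0,6.2],[0,0,3,0,6.2],[0,0,4,0,6.2],[-0.5,-4.5,1,0,7.8],[-0.5,-4.5,0,0,7.8]]]'

```text
clock: 6.05
tool_pos: [0.5259, 0.2336, 0.3214]
orientation: [-179.8, 0.1, -92.4]
force: [0.7, -0.7, -0.5]
opening: 0.073
gripper_force: 0.0
```

Request:
step_arm --moves '[[[-0.1,-3.0,0,-0.134,7.8],[-0.1,-3.0,0,-0.134,7.8],[-0.1,-3.0,0,-0.134,7.8],[-0.1,-3.0,0,-0.134,7.8],[-0.1,-3.0,0,-0.134,7.8],[-0.1,-3.0,0,-0.134,7.8],[-0.1,-3.0,0,-0.134,7.8],[-0.1,-3.0,0,-0.134,7.8],[-0.1,-3.0,0,-0.134,7.8],[-0.1,-3.0,0,-0.134,7.8]]]'

```text
clock: 7.05
tool_pos: [0.515, -0.0679, 0.3196]
orientation: [-180.0, 0.1, -169.6]
force: [1.1, -0.0, 0.3]
opening: 0.0782
gripper_force: 0.0
```

```bash
python3 - <<'E'
from h import *
np.set_printoptions(precision=4,suppress=True)
o=ctrl.get_obs(); print(o["tool_pos"],o["orientation"],o["joint_pos"],o["opening"])
for n in ["top","scene"]:
    p,d,X=cloud(n); cv2.imwrite(f"pics/{n}2.png",p); hsv=cv2.cvtColor(p,cv2.COLOR_BGR2HSV)
    m=(X[...,0]>.35)&(X[...,0]<.65)&(X[...,1]>.23)&(X[...,1]<.36)&(X[...,2]>.11)&(X[...,2]<.26)&(d>0)
    Q=X[m]; nn,c,P=plane(Q[hsv[m][:,2]>70]); nn*=np.sign(nn[2]); h=np.cross([0,0,1],nn);h/=np.linalg.norm(h);w=np.cross(nn,h)
    a=np.percentile(P@h,[.5,99.5]);b=np.percentile(P@w,[.5,99.5]);pc=h*a.mean()+w*b.mean()+nn*(nn@c)
    print(n,len(P),"n",nn,"tilt",np.arcsin(nn[2]),"yaw",np.degrees(np.arctan2(nn[1],nn[0])),"ext",np.ptp(a),np.ptp(b),"centre",pc,"view",pc+.12*nn)
p,d,X=cloud("wrist"); cv2.imwrite("pics/w2.png",p)
i=viewer.camera_info("wrist"); print(i)
m=(X[...,2]>.05)&(X[...,2]<.12)&(d>0)&(abs(X[...,0]-.53)<.1)&(X[...,1]<.0)&(X[...,1]>-.4)
Q=X[m]; ax=np.array([.9826,.1857]); ay=np.array([-.1857,.9826]); q=np.c_[(Q[:,:2]-[.533,-.19])@ax,(Q[:,:2]-[.533,-.19])@ay,Q[:,2]]
for lo,hi in((-.16,-.055),(-.045,.045),(.055,.16)):
    s=q[(q[:,1]>lo)&(q[:,1]<hi)]; 
    if len(s): print(len(s),np.percentile(s,[1,50,99],axis=0))
E
```

```text
[ 0.515  -0.0679  0.3196] [-179.9899    0.0647 -169.5544] [ 14.1619   2.8698  -9.8523   0.0146 -77.214  -93.7195] 0.0781885550691218h.py:11: RuntimeWarning: Mean of empty slice.
  c=P.mean(0); n=np.linalg.svd(P-c,full_matrices=False)[2][2]; r=abs((P-c)@n)
  ret = um.true_divide(
Traceback (most recent call last):
  File "h.py", line 11, in plane
    c=P.mean(0); n=np.linalg.svd(P-c,full_matrices=False)[2][2]; r=abs((P-c)@n)
                   ~~~~~~~~~~~~~~~~~~~~~~~~~~~~~~~~~~~~~~~~~^^^
IndexError: index 2 is out of bounds for axis 0 with size 0
```

```bash
cat > m2.py <<'E'
from h import *
np.set_printoptions(precision=4,suppress=True)
for n in ["top","scene"]:
    p,d,X=cloud(n); cv2.imwrite(f"pics/{n}2.png",p); hsv=cv2.cvtColor(p,cv2.COLOR_BGR2HSV)
    m=(X[...,0]>.35)&(X[...,0]<.65)&(X[...,1]>.23)&(X[...,1]<.36)&(X[...,2]>.11)&(X[...,2]<.26)&(d>0)
    Q=X[m]; V=hsv[m][:,2]; print(n,len(Q),np.percentile(V,[5,25,50,75,95]) if len(Q) else 0)
    Q=Q[V>30]
    if len(Q)<100: continue
    nn,c,P=plane(Q); nn*=np.sign(nn[2]); h=np.cross([0,0,1],nn);h/=np.linalg.norm(h);w=np.cross(nn,h)
    a=np.percentile(P@h,[.5,99.5]);b=np.percentile(P@w,[.5,99.5]);pc=h*a.mean()+w*b.mean()+nn*(nn@c)
    print(n,len(P),"n",nn,"tilt",np.arcsin(nn[2]),"yaw",np.degrees(np.arctan2(nn[1],nn[0])),"ext",np.ptp(a),np.ptp(b),"centre",pc,"view",pc+.12*nn)
p,d,X=cloud("wrist"); cv2.imwrite("pics/w2.png",p)
print(viewer.camera_info("wrist")["eye"])
m=(X[...,2]>.05)&(X[...,2]<.12)&(d>0)&(abs(X[...,0]-.53)<.1)&(X[...,1]<.0)&(X[...,1]>-.4)
Q=X[m]; ax=np.array([.9826,.1857]); ay=np.array([-.1857,.9826]); q=np.c_[(Q[:,:2]-[.533,-.19])@ax,(Q[:,:2]-[.533,-.19])@ay,Q[:,2]]
for lo,hi in((-.16,-.055),(-.045,.045),(.055,.16)):
    s=q[(q[:,1]>lo)&(q[:,1]<hi)]
    if len(s): print(len(s),np.percentile(s,[1,50,99],axis=0))
E
python3 m2.py
```

```text
top 0 0
scene 2026 [ 45.  70. 101. 104. 144.]
scene 1267 n [-0.0261 -0.9278  0.3721] tilt 0.3813198126579964 yaw -91.61130189431186 ext 0.11648853845384144 0.12640304163502428 centre [0.5341 0.2976 0.1876] view [0.531  0.1863 0.2323]
[ 0.4467 -0.0802  0.4771]
738 [[-0.0038 -0.1401  0.0518]
 [-0.0018 -0.1005  0.0973]
 [ 0.0046 -0.0704  0.1018]]
598 [[-0.0034 -0.039   0.0507]
 [-0.0013  0.0041  0.083 ]
 [ 0.0048  0.04    0.0944]]
530 [[-0.0031  0.0701  0.0503]
 [-0.001   0.1046  0.0819]
 [ 0.0051  0.1387  0.1035]]
```

View pics/w2.png

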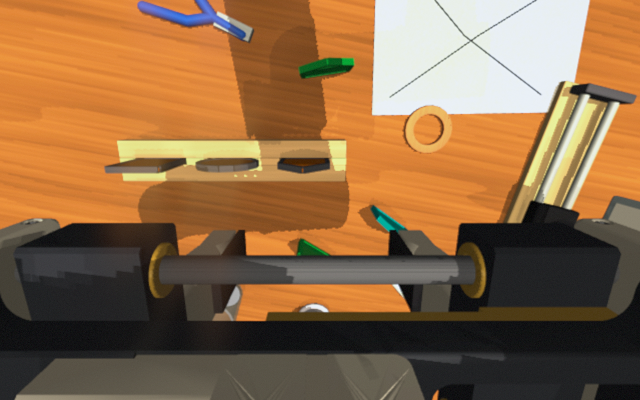

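View pics/scene2.png

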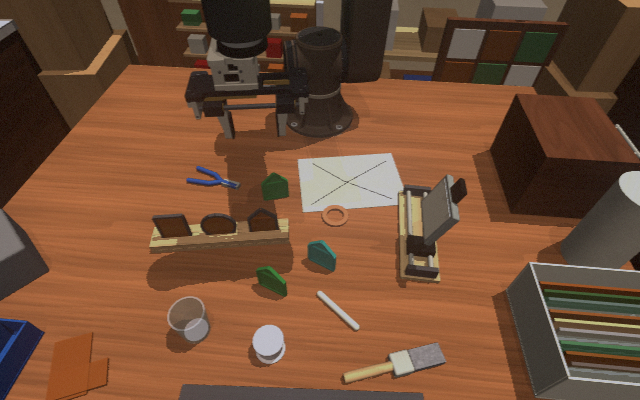

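The lamp moved about 87 mm and met a hard 24 N stop, and its measured position matches the rail end. The wrist view shows the pointed pane at (303,165) at the lamp end of the rack. I'll go for the grasp.

Request:
step_arm --moves '[[[0,-1.9,-2,0.004,7.8],[0,0,-4,0,7.8],[0,0,-4,0,7.8],[0,0,-4,0,7.8],[0,0,-3,0,7.8],[0,0,-1,0,7.8],[0,0,0,0,7.8],[0,0,0,0,7.8]]]'

```text
clock: 8.05
tool_pos: [0.5163, -0.0852, 0.1401]
orientation: [-180.0, 0.1, -168.9]
force: [0.7, -0.3, 0.6]
opening: 0.0779
gripper_force: 0.0
```

Request:
step_arm --moves '[[[-0.17,-0.19,0,-0.007,7.8],[0,0,-2,0,7.8],[0,0,-2,0,7.8],[0,0,-1,0,7.8],[0,0,0,0,7.8],[0,0,0,0,7.8]]]'

```text
clock: 8.65
tool_pos: [0.5141, -0.0875, 0.0895]
orientation: [-180.0, 0.1, -169.4]
force: [0.3, 0.9, 0.2]
opening: 0.0779
gripper_force: 0.0
```

Request:
step_arm --moves '[[[0.05,0.04,-1.5,0,7.8],[0,0,-1.5,0,7.8],[0,0,-1.2,0,7.8],[0,0,-0.45,0,7.8],[0,0,0,0,7.8],[0,0,0,0,6.8],[0,0,0,0,6.8],[0,0,0,0,6.8],[0,0,0,0,6.8],[0,0,0,0,6.8]]]'

```text
clock: 9.65
tool_pos: [0.5145, -0.087, 0.0427]
orientation: [-180.0, 0.1, -169.4]
force: [-0.1, 1.9, 5.4]
opening: 0.07
gripper_force: 30.0
```

Request:
step_arm --moves '[[[0,0,0.3,0,6.5],[0,0,0.4,0,6.5],[0,0,0.4,0,6.5],[0,0,0,0,6.5],[0.3,0.06,0,0,6.5],[0.3,0.06,0,0,6.5],[0,0,0,0,6.5]]]'

```text
clock: 10.35
tool_pos: [0.5169, -0.0866, 0.0522]
orientation: [180.0, -0.4, -169.5]
force: [-7.2, -1.2, 3.6]
opening: 0.0697
gripper_force: 30.0
```

Request:
step_arm --moves '[[[0.3,0.06,0,0,6.5],[0.3,0.06,0,0,6.5],[0.3,0.06,0,0,6.5],[0.2,0.04,0,0,6.5],[0,0,0,0,6.5]]]'

```text
clock: 10.85
tool_pos: [0.5269, -0.0846, 0.0515]
orientation: [180.0, -0.5, -169.5]
force: [-7.8, -2.5, 1.2]
opening: 0.0698
gripper_force: 30.0
```

Request:
step_arm --moves '[[[0.2,0.04,0,0,6.5],[0.2,0.04,0,0,6.5],[0,0,0,0,6.5]]]'

```text
clock: 11.15
tool_pos: [0.5303, -0.084, 0.0511]
orientation: [180.0, -0.5, -169.5]
force: [-7.7, -3.0, -1.4]
opening: 0.0696
gripper_force: 30.0
```

Request:
step_arm --moves '[[[0,0,0.5,0,6.5],[0,0,1,0,6.5],[0,0,2,0,6.5],[0,0,3,0,6.5],[0,0,3.5,0,6.5],[0,0,4,0,6.5],[0,1,3,0.1,6.5],[0,1,1.5,0.13,6.5],[0,1,0,0.13,6.5],[0,1,0,0.13,6.5]]]'

```text
clock: 12.15
tool_pos: [0.536, -0.0422, 0.2401]
orientation: [-179.9, 0.2, -141.0]
force: [0.0, 0.5, -1.9]
opening: 0.0695
gripper_force: 30.0
```

Request:
step_arm --moves '[[[0,1,0,0.13,6.5],[0,1,0,0.13,6.5],[0,1,0,0.13,6.5],[0,1,0,0.13,6.5],[0,1,0,0.13,6.5],[0,1,0,0.13,6.5],[0,1,0,0.08,6.5],[0,0,0,0,6.5],[0,0,0,0,6.5]]]'

```text
clock: 13.05
tool_pos: [0.5353, 0.0274, 0.2388]
orientation: [-179.9, 0.0, -92.1]
force: [0.7, -0.6, -1.8]
opening: 0.0693
gripper_force: 30.0
```

```bash
cat > m3.py <<'E'
from h import *
np.set_printoptions(precision=4,suppress=True)
o=ctrl.get_obs(); T=o["tool_pos"]; print(T,o["orientation"],o["force"])
for n in ["top","scene"]:
    p,d,X=cloud(n); cv2.imwrite(f"pics/{n}3.png",p); np.save(f"{n}3.npy",X); hsv=cv2.cvtColor(p,cv2.COLOR_BGR2HSV)
    for nm,m in (("lamp",(X[...,0]>.44)&(X[...,0]<.62)&(X[...,1]>.25)&(X[...,1]<.34)&(X[...,2]>.12)&(X[...,2]<.213)),
                 ("pane",(abs(X[...,0]-T[0])<.033)&(abs(X[...,1]-T[1])<.045)&(X[...,2]>T[2]-.04)&(X[...,2]<T[2]+.055))):
        m&=(d>0); Q=X[m]
        print(n,nm,len(Q))
        if len(Q)<60: continue
        nn,c,P=plane(Q); nn*=np.sign(nn[2]); w=np.cross(nn,np.cross([0,0,1],nn)); 
        h=np.cross([0,0,1],nn);h/=np.linalg.norm(h);w=np.cross(nn,h);a=np.percentile(P@h,[1,99]);b=np.percentile(P@w,[1,99])
        print("  ",len(P),"n",nn,"tilt",np.arcsin(nn[2]),"yaw",np.degrees(np.arctan2(nn[1],nn[0])),"ext",np.ptp(a),np.ptp(b),"mid",h*a.mean()+w*b.mean()+nn*(nn@c),"zmin/max",P[:,2].min(),P[:,2].max())
E
python3 m3.py
```

```text
[0.5353 0.0274 0.2388] [-179.9252    0.0279  -92.1335] [ 0.6719 -0.5857 -1.8194]
top lamp 0
top pane 157
   121 n [-0.0492 -0.9557  0.2902] tilt 0.2944638490476479 yaw -92.94428102084058 ext 0.03415314733114261 0.07944747283829409 mid [0.5261 0.0199 0.25  ] zmin/max 0.21203459956822268 0.29049211313651113
scene lamp 1515
   1164 n [-0.0316 -0.9383  0.3444] tilt 0.3516014327899449 yaw -91.9274344039844 ext 0.11424892624189192 0.09158086577023866 mid [0.534  0.2901 0.1695] zmin/max 0.12396749349630098 0.21295773921964878
scene pane 7
```

View pics/scene3.png

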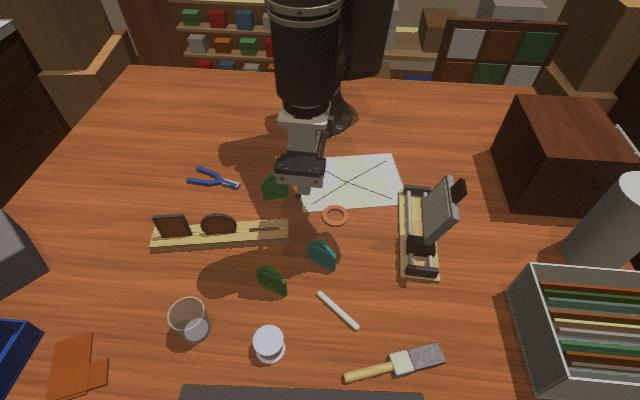

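The scene view shows the round (218,225) and square (172,226) panes still standing and the third slot empty. The lamp is at its rail end. The held pane is mostly hidden by the gripper here, so I'll check the top view.

```bash
python3 - <<'E'
from h import *
p=cv2.imread("pics/top3.png"); i=viewer.camera_info("top"); K=i["camera_matrix"]
c=R.from_euler('xyz',i["orientation"],degrees=True).as_matrix().T@(np.array([.535,.027,.245])-i["eye"]); u,v=(K@c/c[2])[:2].astype(int); print(u,v)
cv2.imwrite("pics/t3c.png",cv2.resize(p[max(0,v-60):v+60,u-80:u+80],None,fx=4,fy=4))
E
```

```text
321 188
```

View pics/t3c.png

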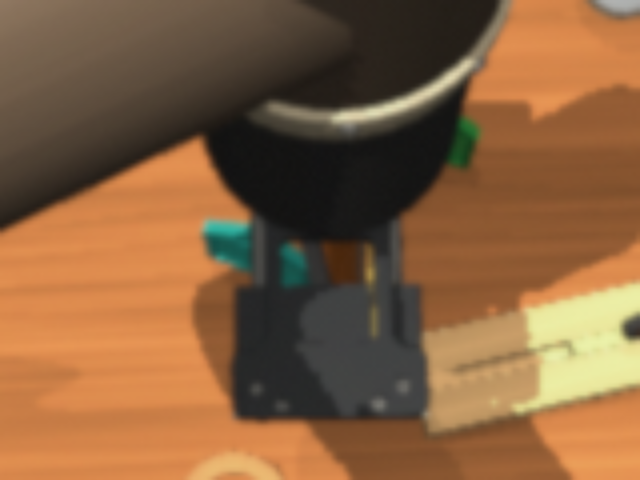

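The top view is blocked by the wrist. I'll turn the pane to face the scene camera and measure its tilt in the grip.

Request:
step_arm --moves '[[[0,0,0,0.14,6.5],[0,0,0,0.14,6.5],[0,0,0,0.14,6.5],[0,0,0,0.14,6.5],[0,0,0,0.14,6.5],[0,0,0,0.14,6.5],[0,0,0,0.14,6.5],[0,0,0,0.14,6.5],[0,0,0,0.14,6.5],[0,0,0,0.14,6.5]]]'

```text
clock: 14.15
tool_pos: [0.535, 0.0267, 0.2382]
orientation: [-180.0, -0.0, -11.6]
force: [0.4, 0.4, -0.6]
opening: 0.0697
gripper_force: 30.0
```

Request:
step_arm --moves '[[[0,0,0,0.1,6.5],[0,0,0,0,6.5],[0,0,0,0,6.5]]]'

```text
clock: 14.45
tool_pos: [0.5349, 0.0268, 0.2381]
orientation: [-180.0, -0.0, -6.3]
force: [-0.5, -0.1, -1.3]
opening: 0.0695
gripper_force: 30.0
```

```bash
cat > m4.py <<'E'
from h import *
np.set_printoptions(precision=4,suppress=True)
o=ctrl.get_obs(); T=o["tool_pos"]; print(T,o["orientation"],o["joint_pos"])
p,d,X=cloud("scene"); i=viewer.camera_info("scene")
y=np.radians(o["orientation"][2]); tx=np.array([np.cos(y),np.sin(y),0]); ty=np.array([np.sin(y),-np.cos(y),0]); tz=np.array([0,0,1])
B=np.stack([tx,ty,tz],1); L=(X-T)@B   # tool x, tool y, height above TCP
m=(d>0)&(abs(L[...,0])<.05)&(abs(L[...,1])<.045)&(L[...,2]>-.05)&(L[...,2]<.07)
print(m.sum()); v,u=np.nonzero(m); print(u.min(),u.max(),v.min(),v.max())
c=m&(abs(L[...,1])<.033)
n,cc,P=plane(L[c&(L[...,2]<.03)]); n*=np.sign(n[2]); print("plane(tool xyz) n",n,"tilt",np.arcsin(n[2]),"pts",len(P),"c",cc,"yaw err deg",np.degrees(np.arctan2(n[1],abs(n[0]))), "z",np.percentile(P[:,2],[0,2,98]),"y",np.percentile(P[:,1],[1,99]))
w=np.cross(n,np.cross(tz,n)); w/=np.linalg.norm(w); g=np.array([0,0,.019]); print("dist of face from grasp pt",(cc-g)@n,"lowest along w from grasp",np.percentile((P-g)@w,[0,1,3]))
np.save("L4.npy",L); cv2.imwrite("pics/s4.png",cv2.resize(p[v.min()-30:v.max()+30,u.min()-30:u.max()+30],None,fx=4,fy=4))
E
python3 m4.py
```

```text
[0.5349 0.0268 0.2381] [-179.9991   -0.0066   -6.35  ] [ 23.8554   6.9432 -15.8782   0.0027 -67.1725  59.7935]
1470
282 328 147 196
plane(tool xyz) n [ 0.9589 -0.0014  0.2838] tilt 0.2877884104903149 pts 853 c [ 0.0097 -0.0005  0.0005] yaw err deg -0.08383267688835846 z [-0.0312 -0.0287  0.0286] y [-0.0323  0.0319]
dist of face from grasp pt 0.0040701551084440036 lowest along w from grasp [-0.0534 -0.0522 -0.0506]
```

View pics/s4.png

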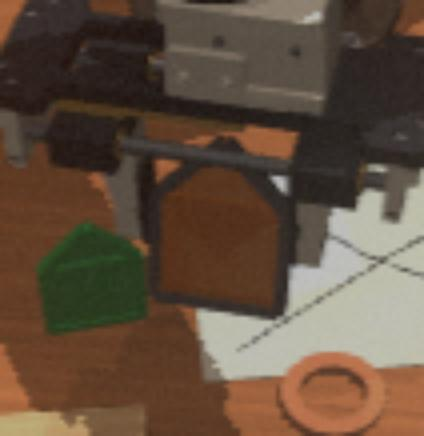

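The crop shows the pane held upright by its side edges, point at (228,140) and bottom edge at (215,305). The fit gives a tilt of 0.288 rad, but 0.35 is needed. I'll push its lower back against the rack's far side to add the missing tilt.

Request:
step_arm --moves '[[[0.5,-2,0,0.06,6.5],[0.5,-2,0,0.06,6.5],[0.6,-2,0,0.06,6.5],[0.6,-2,0,0.06,6.5],[0.6,-2.4,0,0.057,6.5],[0,0,-3,0,6.5],[0,0,-3,0,6.5],[0,0,-3,0,6.5],[0,0,0,0,6.5],[0,0,0,0,6.5]]]'

```text
clock: 15.5
tool_pos: [0.5632, -0.0771, 0.1485]
orientation: [180.0, 0.0, 10.8]
force: [1.0, -0.0, -0.6]
opening: 0.0698
gripper_force: 30.0
```

Request:
step_arm --moves '[[[0,0,-3,0,6.5],[0,0,-3,0,6.5],[0,0,-2.5,0,6.5],[0,0,-1.2,0,6.5],[0,0,-0.5,0,6.5],[0,0,0,0,6.5],[-1,-0.2,0,0,6.5],[-1,-0.2,0,0,6.5],[-0.4,-0.08,0,0,6.5],[0,0,0,0,6.5]]]'

```text
clock: 16.5
tool_pos: [0.5382, -0.0819, 0.0468]
orientation: [-180.0, -0.0, 10.9]
force: [-0.1, -0.8, -2.0]
opening: 0.0698
gripper_force: 30.0
```

Request:
step_arm --moves '[[[-0.2,-0.04,0,0,6.5],[-0.2,-0.04,0,0,6.5],[-0.2,-0.04,0,0,6.5],[-0.2,-0.04,0,0,6.5],[0,0,0,0,6.5]]]'

```text
clock: 17.0
tool_pos: [0.5337, -0.0827, 0.0469]
orientation: [180.0, -0.3, 10.9]
force: [6.5, 1.1, -2.7]
opening: 0.0693
gripper_force: 30.0
```

Request:
step_arm --moves '[[[-0.2,-0.04,0,0,6.5],[-0.1,-0.02,0,0,6.5],[0,0,0,0,6.5],[1,0.2,0,0,6.5],[1.5,0.3,0,0,6.5],[0.5,0.1,3,0,6.5],[0,0,4,0,6.5],[0,0,4,0,6.5],[0,0,0,0,6.5],[0,0,0,0,6.5]]]'

```text
clock: 18.0
tool_pos: [0.5579, -0.0778, 0.1566]
orientation: [-180.0, -0.0, 10.9]
force: [-0.7, 0.5, -2.7]
opening: 0.0695
gripper_force: 30.0
```

```bash
python3 m4.py
```

```text
[ 0.5579 -0.0778  0.1566] [-179.9793   -0.0366   10.882 ] [ 11.9539  13.3326 -19.2278  -0.0237 -57.4027  88.9409]
1212
232 278 186 225
plane(tool xyz) n [ 0.9585 -0.0079  0.2849] tilt 0.28886121200040094 pts 721 c [0.0099 0.0005 0.0005] yaw err deg -0.4731311195998729 z [-0.0314 -0.029   0.0289] y [-0.032   0.0323]
dist of face from grasp pt 0.0042260072989327635 lowest along w from grasp [-0.0537 -0.0527 -0.0504]
```

Request:
step_arm --moves '[[[0.5,0.1,-4,0,6.5],[0,0,-4,0,6.5],[0,0,-2.2,0,6.5],[0,0,-0.8,0,6.5],[0,0,0,0,6.5],[-1.2,-0.23,0,0,6.5],[-1.2,-0.23,0,0,6.5],[-0.6,-0.12,0,0,6.5],[-0.2,-0.04,0,0,6.5],[0,0,0,0,6.5]]]'

```text
clock: 19.05
tool_pos: [0.5332, -0.0826, 0.0481]
orientation: [180.0, -0.4, 10.9]
force: [4.4, 1.6, -1.2]
opening: 0.0697
gripper_force: 30.0
```

Request:
step_arm --moves '[[[-0.2,-0.04,0,0,6.5],[-0.2,-0.04,0,0,6.5],[-0.15,-0.03,0,0,6.5],[0,0,0,0,6.5]]]'

```text
clock: 19.45
tool_pos: [0.5298, -0.0833, 0.0484]
orientation: [180.0, -0.6, 11.0]
force: [9.4, 2.1, -2.7]
opening: 0.0697
gripper_force: 30.0
```

Request:
step_arm --moves '[[[-0.15,-0.03,0,0,6.5],[0,0,0,0,6.5],[1.2,0.24,0,0,6.5],[1.5,0.3,0,0,6.5],[0.5,0.1,3,0,6.5],[0,0,4,0,6.5],[0,0,4,0,6.5],[0,0,0,0,6.5],[0,0,0,0,6.5]]]'

```text
clock: 20.35
tool_pos: [0.5558, -0.078, 0.1571]
orientation: [-180.0, -0.1, 10.9]
force: [-0.5, 0.5, -2.0]
opening: 0.0695
gripper_force: 30.0
```

```bash
python3 m4.py
```

```text
[ 0.5558 -0.078   0.1571] [-179.9792   -0.0747   10.8779] [ 11.975   13.105  -19.4658  -0.023  -57.3541  88.9153]
1254
232 278 185 225
plane(tool xyz) n [0.9278 0.0029 0.3731] tilt 0.38232018764927234 pts 740 c [ 0.0119 -0.      0.0011] yaw err deg 0.17643652194902718 z [-0.0287 -0.0267  0.0286] y [-0.0321  0.032 ]
dist of face from grasp pt 0.004314310890603976 lowest along w from grasp [-0.0535 -0.0523 -0.0508]
```

Tilt is now 0.38 rad against the 0.35 wanted, under 2° off. I'll carry the pane to the viewing place.

Request:
step_arm --moves '[[[0,0,3,0,6.5],[0,0,3,-0.1,6.5],[-0.2,1,2,-0.13,6.5],[-0.2,1,0,-0.13,6.5],[-0.2,1,0,-0.13,6.5],[-0.2,1,0,-0.13,6.5],[-0.2,1,0,-0.13,6.5],[-0.2,1,0,-0.13,6.5],[-0.2,1,0,-0.13,6.5],[-0.2,1,0,-0.13,6.5]]]'

```text
clock: 21.4
tool_pos: [0.5387, 0.002, 0.2342]
orientation: [179.8, 0.1, -54.7]
force: [0.6, -0.6, -2.4]
opening: 0.0696
gripper_force: 30.0
```

Request:
step_arm --moves '[[[-0.2,1.5,0,-0.13,6.5],[-0.2,1.5,0,-0.13,6.5],[-0.2,1.5,0,-0.13,6.5],[-0.2,1.5,0,-0.13,6.5],[-0.2,2,0,-0.137,6.5],[0,3,-1,0,6.5],[0,3,-1,0,6.5],[0,2,-1,0,6.5],[0,1,-1,0,6.5],[0,0,0,0,6.5]]]'

```text
clock: 22.4
tool_pos: [0.5284, 0.1721, 0.1931]
orientation: [179.7, -0.2, -92.0]
force: [-0.2, -0.8, -1.6]
opening: 0.0697
gripper_force: 30.0
```

Request:
step_arm --moves '[[[0,0,0,0,6.5],[0,0,0,0,6.5]]]'

```text
clock: 22.6
tool_pos: [0.53, 0.1711, 0.1961]
orientation: [180.0, -0.0, -92.1]
force: [0.6, -0.1, -1.2]
opening: 0.0695
gripper_force: 30.0
```

Request:
step_arm --moves '[[[0,0.4,0,0,6.5],[0,0.4,0,0,6.5],[0,0,0,0,6.5],[0,0,0,0,6.5],[0,0,0,0,6.5]]]'

```text
clock: 23.1
tool_pos: [0.5299, 0.1799, 0.1961]
orientation: [-180.0, 0.0, -92.1]
force: [-0.5, -0.2, -1.8]
opening: 0.0696
gripper_force: 30.0
```

```bash
python3 m3.py; python3 - <<'E'
import cv2; p=cv2.imread("pics/scene3.png"); cv2.imwrite("pics/f.png",cv2.resize(p[100:290,140:480],None,fx=2.3,fy=2.3))
E
```

```text
[0.5299 0.1799 0.1961] [-179.9955    0.0042  -92.0593] [-0.4832 -0.2408 -1.8225]
top lamp 1428
   1128 n [-0.0506 -0.9347  0.3519] tilt 0.3596369120384674 yaw -93.10025780822949 ext 0.09724096240904856 0.09017420444085553 mid [0.5206 0.2897 0.1701] zmin/max 0.12501672465767544 0.2128847356127801
top pane 231
   190 n [-0.0491 -0.9268  0.3722] tilt 0.38139738014510915 yaw -93.03006703968147 ext 0.05896585735912635 0.0809527080518809 mid [0.5323 0.1695 0.2053] zmin/max 0.16741501665670566 0.24622270054901974
scene lamp 1517
   1134 n [-0.0274 -0.9382  0.3451] tilt 0.3523240311337887 yaw -91.67167965137783 ext 0.11110767885137202 0.09093891849522953 mid [0.5355 0.2902 0.1698] zmin/max 0.1232942208756882 0.2129976824986467
scene pane 45
```

View pics/f.png

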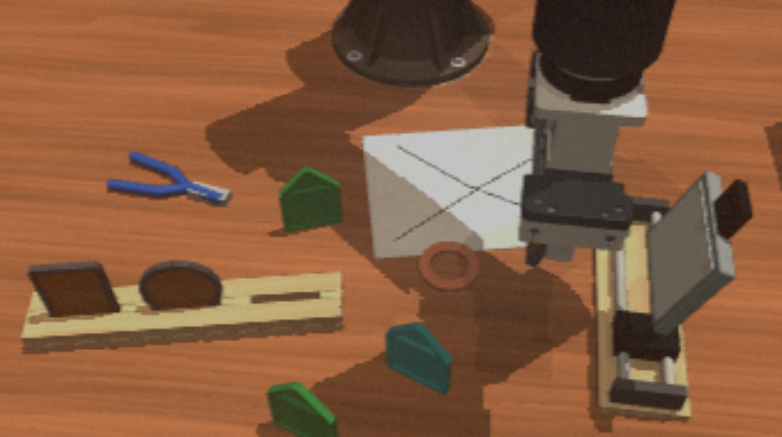

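The lamp is at its stop, carriage at (645,335), and the square and round panes stand in the rack at (75,290) and (180,288). The pane is held in front of the face, about 1 mm from the viewing point and parallel to within about 2°. I'm handing in.

```bash
python3 -c "
from plant import close_job
print(close_job())"
```

```text
the job is handed in; nothing more can be done
None
```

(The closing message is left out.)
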